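Set the slab roller's gap with a gauge strip

ROBOT

A 6-joint arm with a two-finger parallel gripper is mounted at the origin on the work surface. World frame = base frame: x ahead of the robot, y to its left, z up, the work surface at z = 0. Lengths are in m, angles in rad, forces in N, time in s.
With the tool pointing down it reaches from about 0.35 to 0.975 m from the base axis. Payload 4.9 kg.
Tool frame: the origin (TCP) lies at the very end of the fingers, on their centre line; the grasp point (between the pads) lies 19 mm behind it; z points along the fingers, y is the direction in which the jaws open and shut (so a half turn about z gives the same grasp; the last joint's range is limited). The gripper opens to 85 mm and grips with 20 to 120 N. Pads are 22 mm wide; open, the fingers measure 114 mm over their backs; the gripper's body (76 mm by 85 mm) begins 54 mm behind the grasp point. The pads swing forward as they close: fully open they stand 13 mm farther back than shut.
Start: joints at [-1.355, 0.053, 1.613, -0, 1.476, -0.119], TCP at [0.205, -0.59, 0.231] pointing down, gripper open.
Joint ranges: [-3.01, 3.01], [-1.01, 2.22], [0.06, 2.58], [-1.02, 4.17], [0.09, 2.62], [-3.14, 3.14]. Speed limits (rad/s): [2.57, 2.57, 3.14, 3.14, 3.14, 3.14].

INTERFACE

Orientations are given as a rotation vector (axis times angle).
In Python, from station import ctrl gives the robot as it stands.
- The arm moves only by the tool step_arm, never from a script. Its argument "moves" is a list of rows, each a list of 5 numbers: the opening, from 0 (shut) to 1 (fully open), then the shift along the world's x, y, z in m, then the turn about the world's z in degrees. A call has 1 to 20 rows; each row shifts and turns the pose as measured when the row begins; what a row does not reach is not made up. A row lasts 1/8 s, in which the tool goes at most 62.5 mm and 10.7 degrees, less where a joint would pass 70% of its speed; a pose out of reach is approached as far as the arm can. A call is refused whole if a number of a shift passes 0.0625 or a number of a turn 10.7, either way. A call with a gripper value outside its range is refused whole. The fingers move at their own pace and stop on an object; "newtons" is the grip in N (left out, the last holds). Time passes only in rows, so rows that do not move let the fingers close. It gives the time, the measured TCP pose, the force and the opening at its end, in the units of the state.
- ctrl.get_obs(): the state, without advancing time (a new reading comes with each control period).
- ctrl.get_image(name): name is "scene" or "side" or "wrist"; returns a dict with "color" (384x512x3 uint8, red, green, blue), "camera_matrix" (3x3 intrinsics, pixels), "R" (3x3) and "t" (3): a world point X has camera coordinates R X + t; the wrist camera has in their place "T_tool_cam" (4x4, takes a point from camera to tool coordinates, whose origin is the TCP and whose axes are the flange's). Camera axes: x right, y down, z forward; pixel columns grow to the right and rows downward; lengths in m; the calibration is good to about 2 mm. A picture is of the moment at which its call begins: read the wrist's pose just before it. There is no depth.
- ctrl.finish_job(): hands the job in, once; it reports no verdict.
Trained networks look in a picture, given as the dict that the camera call returned (one of the last four; its "shot" number tells which), for a name from the list of things; names that differ only in an ending like _2 or _b are one class to them, and where a whole thing is asked for, a point or a joint stands for the part that bears it (a point fixed in the world has none). Each returns a list of dicts, best first, with "p" (0 to 1); they miss things now and then, are a little off and sometimes report something else, mostly with a low value. They report only what shows in the picture. A call takes as long as a camera call.
- ctrl.spot_in(picture, query): "bbox" ([left, top, right, bottom] in pixels, round what is visible of it).
The state is a dict: "t": time; "q": joint angles; "dq": joint speeds; "effort": joint torques, N m; "tool_pos": TCP position; "tool_rot": TCP orientation; "contact_force": force on the tool from outside, world axes, zero at the start; "wrist_torque": the same for the moment, N m; "opening": finger opening in m.
Only numpy, scipy, OpenCV 4.12 (cv2) and the standard library are available. Lean on these libraries where they do the work, as an engineer would, in place of code of your own. Each camera call takes 0.05 s, during which the arm holds its last target.

TASK

Set the roller height of the bench-top slab roller with the red-banded gauge strip: draw that strip out of the tool block, lay it flat on the bed on the side facing the robot and slide it straight in under the roller until the front edge of the yellow finger guard stands over the red band, and only then push the red-balled height lever fully forward (away from the robot) so that the roller comes down and rests on the strip. Leave the strip there and let go of everything; the tool block with the blue-banded strip and the brush, the tea bowl and test tiles on the bed and the vase stay where they are.

Things in the scene. Friction and masses are not known exactly. Their poses are not given: they have to be found in the camera images.
- gauge_red: Gauge strip: aluminium bar 170 long, 28 wide, 8 thick, 0.1 kg, a 14 wide red band round it centred 95 from its foot. Starts loose and upright in one of the tool block's two slots, foot 10 above the table, leaning up to 4 degrees. Origin: centre of its foot end; z runs along the strip to the other end (up at the start), x across the 28 width, y through the 8 thickness
- red_band (a point): Centre of the red band, inside the red-banded strip, on its mid line 95 from the foot (axes as the strip's)
- gauge_blue: The wrong strip: as the red-banded one but 5 thick and with a blue band, upright in the other slot of the tool block; same origin and axes. Stays there
- tool_block: Loose heavy wooden block (1.2 kg), 70 (x) x 130 (y) x 85 high, left or right of the slab roller. Two slots 33 (x) x 13 (y), 75 deep, at its y = -42 and 0 hold the gauge strips upright, their width along the block's x; a 16 square hole at y = +42 holds a brush. Origin: centre of its underside, z up
- brush: Glaze brush, 157 long, 16 thick at the bristles, upright in the square hole of the tool block, loose, top about 167 above the table. Origin: foot of its handle
- slab_roller: Bench-top slab roller, fixed. Origin: on the table under mid roller; x along the bed away from the robot, y along the roller (left), z up. Plywood bed 290 wide, top at z = 45, x = -270 (robot's side) to 220. Roller 64 in diameter, 290 long, over x = 0. Grey cheeks 16 thick at y = +-158, x = -56 to 60, 170 high; tie bar on top to 178 high. Crank on the right (x = 0) to y = -285, 210 high
- guard_edge (a point): Point on the bed straight below the front edge (the robot's side) of the yellow finger guard, at mid width: x = -56, z = 45 of the slab roller, same axes. The guard is a bar across the whole roller, 10 thick (x = -56 to -46), from 23 to 45 above the bed
- lever (a joint): Height lever of the slab roller, on the outside of the left cheek, in rad: 0 leaning back towards the robot (roller up), 1.1 fully forward against its stop (roller down). It turns about point lever_hinge (slab roller's y axis), the ball going up and forward; it is stiff (about 3 to 5 N at the ball) and stays where it is left. May start anywhere from 0 to 0.25
- lever_hinge (a point): Hinge of the height lever: fixed point on its axis, level with the ball sideways: x = -40, y = 197, z = 120 of the slab roller
- lever_ball (a point): Centre of the red ball (30 in diameter) at the end of the height lever, 115 from the hinge; at lever 0 it stands at x = -128, y = 197, z = 194 of the slab roller, at 1.1 at x = -14, y = 197, z = 232
- roller: The steel roller, 64 in diameter. Origin: mid point of its axis, 93 above the table (gap of 16 to the bed) at lever 0; the lever lowers it by 10 per rad, to a gap of 5 when bare. It is sprung: on the 8 thick strip it stops at a gap of 8 while the lever goes on to its stop, and presses on the strip with 20 to 30 N
- tea_bowl: Dark green tea bowl, 68 in diameter, 45 high, loose, upright on the bed in front of the roller, to one side. Origin: centre of its underside. Stays there
- test_tiles: Stack of glazed test tiles, in one piece, 62 x 56 x 27 high, loose, on the bed in front of the roller, on the other side from the bowl; between them a lane at least 85 wide is free. Origin: centre of its underside. Stays there
- vase: Cream vase, 96 in diameter, 115 high, loose, on the table on the side of the slab roller where the tool block is not. Origin: centre of its underside. Stays there

How it is judged:
On the way:
1. the red-banded strip lies flat under the roller, slid in to its band, while the roller is still up (lever under 0.4 rad) (x of red_band in the frame of guard_edge between -0.008 and 0.008 m and y of red_band in the frame of guard_edge between -0.12 and 0.12 m and z of red_band in the frame of guard_edge between 0 and 0.009 m and angle between the z axis of gauge_red and the x axis of slab_roller, either way round below 0.14 rad and angle between gauge_red's own z axis and vertical between 1.49 and 1.65 rad and value of joint lever below 0.4 rad), for 0.2 s.
At the end, for the whole second after the job is handed in: Red-banded strip flat on the bed (4.5 deg) under the roller, square to it (8 deg), at rest, guard edge over the red band (its centre within 8 mm of the edge); lever fully forward (over 1.0 rad); roller pressing on the strip (over 2 N); tea bowl and vase upright (x of red_band in the frame of guard_edge between -0.008 and 0.008 m and y of red_band in the frame of guard_edge between -0.12 and 0.12 m and z of red_band in the frame of guard_edge between 0 and 0.009 m and angle between the z axis of gauge_red and the x axis of slab_roller, either way round below 0.14 rad and angle between gauge_red's own z axis and vertical between 1.49 and 1.65 rad and value of joint lever above 1 rad and contact force between roller and gauge_red above 2 N and linear speed of gauge_red below 0.02 m/s and angle between each of tea_bowl, vase's own z axis and vertical below 0.1 rad); the robot touches nothing.
It fails at once if the tea bowl or the test tiles on the bed are moved more than 20 mm (distance of any of tea_bowl, test_tiles from where it was at the start of the episode above 0.02 m).
It fails at once if the blue-banded strip or the brush is moved more than 20 mm (distance of any of gauge_blue, brush from where it was at the start of the episode above 0.02 m).
It fails at once if the tool block is shoved more than 25 mm (distance of tool_block from where it was at the start of the episode above 0.025 m).
It fails at once if the vase is moved more than 20 mm (distance of vase from where it was at the start of the episode above 0.02 m).
It also fails if it takes over 64 s, if anything falls off the work surface, if the arm or the gripper's body presses on something with over 40 N, if the wrist force passes 120 N, or if a joint passes its speed limit or range.

## Working session

There is one attempt and no reset: what is moved stays moved. The work goes in short steps, Python scripts to look and compute and a tool call to move; the robot and the scene stay as the last step left them, time stands still between calls to the robot, and variables do not carry over. Pictures are saved under pics/ and viewed, and the job is handed in when it is done.

Besides the shell and the picture viewer there is one more tool, called after "Request:" as name([rows], argument=value, ...), one row to a line, values as JSON. step_arm: Moves the arm, as the interface text tells. Its arguments: {"type":"object","properties":{"moves":{"type":"array","items":{"type":"array","items":{"type":"number"}}},"newtons":{"type":"number"}},"required":["moves"]}

```bash
ls; mkdir -p pics; python3 - <<'E'
from station import ctrl
import cv2,pickle
o=ctrl.get_obs();print(o)
for n in ["scene","side","wrist"]:
    p=ctrl.get_image(n)
    pickle.dump(p,open(f'pics/{n}0.pkl','wb'))
    cv2.imwrite(f'pics/{n}0.png',p['color'][:,:,::-1])
    print(n,p['camera_matrix'].tolist(),[p[k].tolist() for k in ('R','t','T_tool_cam') if k in p])
    for q in ["gauge_red","gauge_blue","red_band","tool_block","brush","slab_roller","lever_ball","tea_bowl","test_tiles","vase","roller"]:
        r=ctrl.spot_in(p,q); print(q,[(([round(float(v)) for v in d['bbox']]),round(d['p'],2)) for d in r[:2]])
E
```

```text
pics
{'t': 0.0, 'q': array([-1.35499007e+00,  5.33467016e-02,  1.61432134e+00, -1.78126129e-05,
        1.47594711e+00, -1.19027316e-01]), 'dq': array([-0.00015142, -0.00032788,  0.00020242,  0.00180427,  0.00094214,
       -0.00110319]), 'effort': array([-2.37166212e-03, -3.93680906e+01, -3.70175457e+01, -3.59102041e-04,
        7.04679958e-03,  7.29043109e-06]), 'tool_pos': array([ 0.2052282 , -0.58968717,  0.23005296]), 'tool_rot': array([-3.09567703e+00, -5.23167994e-01,  1.81372090e-04]), 'contact_force': array([-0.72236435,  0.10061176,  0.25415173]), 'wrist_torque': array([-0.01529076, -0.0437471 ,  0.04545561]), 'opening': 0.08511177272160386}
scene [[457.6318868596561, 0.0, 261.82508063712885], [0.0, 457.6318868596561, 193.14822597837247], [0.0, 0.0, 1.0]] [[[0.048368748395164626, 0.9987261907217975, 0.014368721063927108], [0.7847349613401611, -0.029097345848744946, -0.6191481122599132], [-0.6179413440037339, 0.041223057029849255, -0.785142760865801]], [-0.05297484250781615, -0.356850842315829, 1.6190090604603544]]
gauge_red [([382, 146, 392, 173], 0.57)]
gauge_blue [([366, 
[... 1113 characters left out ...]

test_tiles [([281, 188, 313, 213], 0.86)]
vase [([308, 142, 335, 180], 0.78), ([258, 223, 284, 250], 0.27)]
roller [([191, 112, 283, 230], 0.58)]
wrist [[313.33054043520195, 0.0, 254.65685039729314], [0.0, 313.33054043520195, 196.7553120859508], [0.0, 0.0, 1.0]] [[[-4.9589070916091395e-05, -0.9449128825395787, -0.32732192403147287, 0.08671360184693926], [0.9999999314138747, -0.00016699527183476067, 0.00033058254953539034, 0.00047944013311507216], [-0.00036703292347985177, -0.32732188518844957, 0.9449128260128076, -0.14270808986283284], [0.0, 0.0, 0.0, 1.0]]]
gauge_red []
gauge_blue []
red_band []
tool_block []
brush []
slab_roller []
lever_ball []
tea_bowl []
test_tiles []
vase []
roller []
```

```bash
python3 - <<'E'
import cv2
a=cv2.imread('pics/scene0.png');b=cv2.imread('pics/side0.png')
cv2.imwrite('pics/s0z.png',cv2.resize(a[120:340,100:420],None,fx=2.5,fy=2.5,interpolation=cv2.INTER_CUBIC))
cv2.imwrite('pics/d0z.png',cv2.resize(b[100:384,120:390],None,fx=2.1,fy=2.1,interpolation=cv2.INTER_CUBIC))
E
```

```text
(no output)
```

View pics/s0z.png

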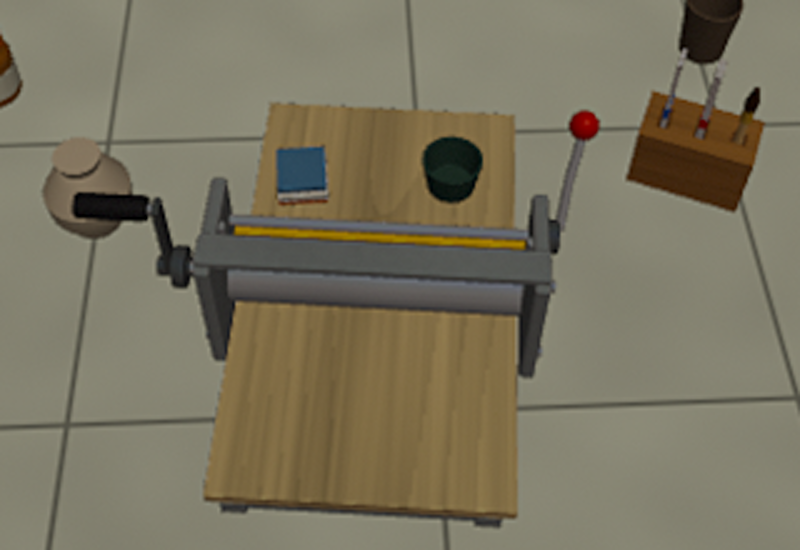

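View pics/d0z.png

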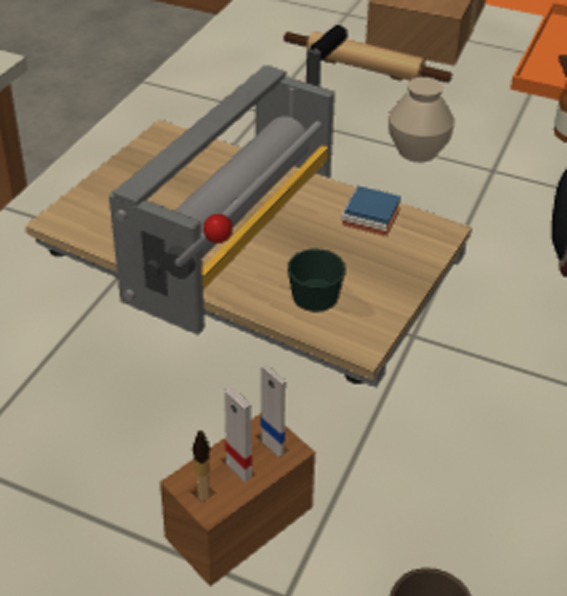

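The scene camera faces the robot: block at right (red strip in the middle slot, ~(703,125) zoomed), bowl and tiles on the bed, lever back. I'll zoom in for corners.

```bash
python3 - <<'E'
import cv2
a=cv2.imread('pics/scene0.png');b=cv2.imread('pics/side0.png')
cv2.imwrite('pics/s0b.png',cv2.resize(a[125:215,340:420],None,fx=6,fy=6,interpolation=cv2.INTER_CUBIC))
cv2.imwrite('pics/d0b.png',cv2.resize(b[265:384,190:280],None,fx=5,fy=5,interpolation=cv2.INTER_CUBIC))
cv2.imwrite('pics/d0c.png',cv2.resize(b[140:290,125:350],None,fx=3.5,fy=3.5,interpolation=cv2.INTER_CUBIC))
cv2.imwrite('pics/s0c.png',cv2.resize(a[150:335,170:345],None,fx=3.2,fy=3.2,interpolation=cv2.INTER_CUBIC))
E
```

```text
(no output)
```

View pics/s0b.png

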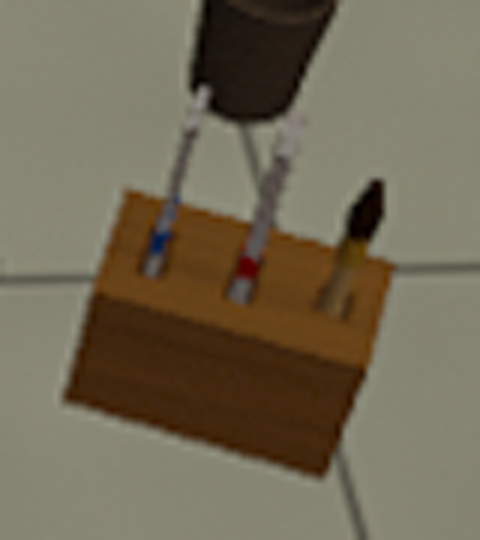

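View pics/d0b.png

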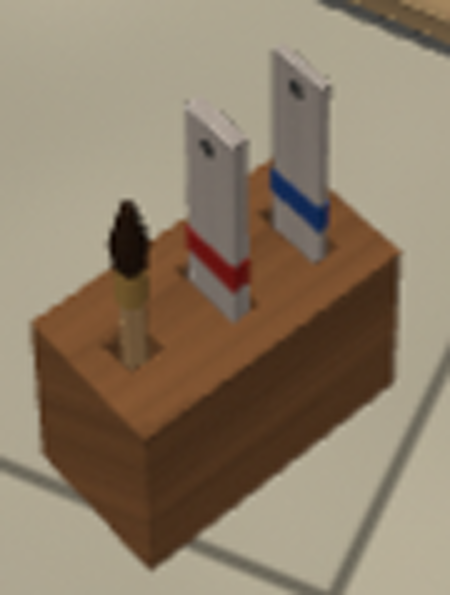

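View pics/d0c.png

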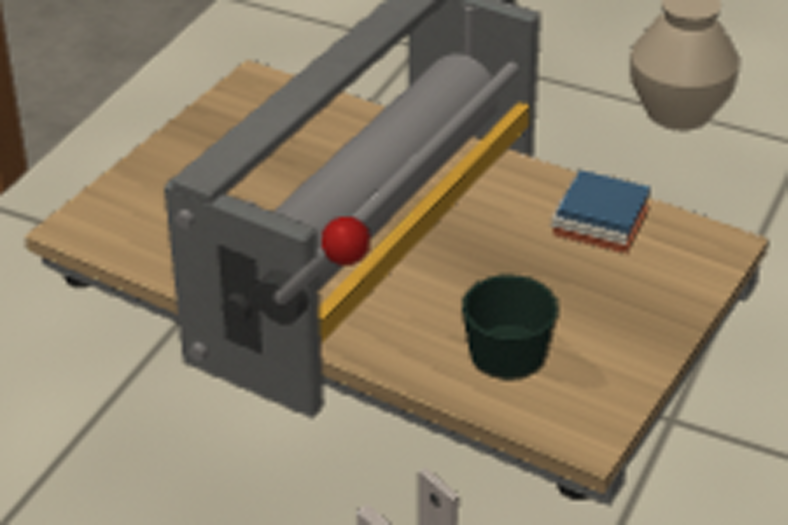

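View pics/s0c.png

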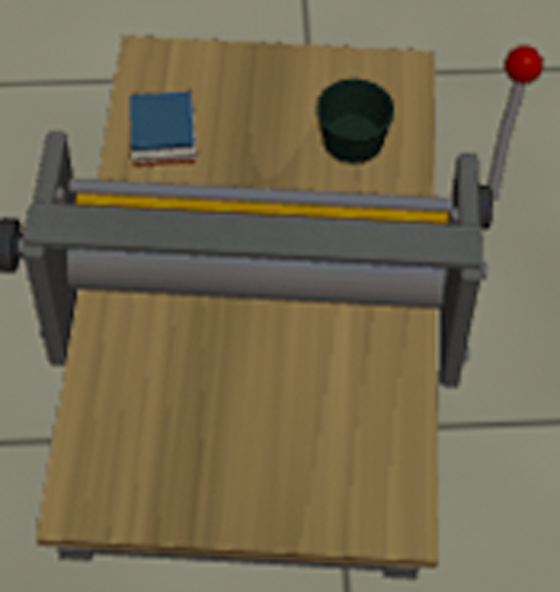

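```bash
cat > h.py <<'E'
import numpy as np,pickle,cv2
from scipy.optimize import least_squares
C={n:pickle.load(open(f'pics/{n}0.pkl','rb')) for n in ('scene','side')}
def proj(n,X):
    c=C[n];X=np.atleast_2d(X);Y=X@c['R'].T+c['t'];u=Y@c['camera_matrix'].T;return u[:,:2]/u[:,2:]
def px(u,s,off): return (np.array(u,float)+.5)/s-.5+np.array(off)
def tri(obs,sig=None):
    f=lambda X:np.concatenate([(proj(n,X)[0]-u) for n,u in obs])
    r=least_squares(f,[0.5,0.2,0.1]);return r.x,np.abs(r.fun).max()
def onz(n,u,z):
    c=C[n];d=c['R'].T@np.linalg.inv(c['camera_matrix'])@np.array([u[0],u[1],1]);o=-c['R'].T@c['t']
    return o+d*(z-o[2])/d[2]
def fit(pts,x0):
    def w(p,L):
        c,s=np.cos(p[2]),np.sin(p[2]);L=np.array(L)/1000
        return [p[0]+c*L[0]-s*L[1],p[1]+s*L[0]+c*L[1],L[2]]
    f=lambda p:np.concatenate([proj(n,w(p,L))[0]-u for n,L,u in pts])
    r=least_squares(f,x0,loss='soft_l1');return r.x,f(r.x).reshape(-1,2)
E
python3 - <<'E'
from h import *
np.set_printoptions(precision=4,suppress=True)
S=lambda u:px(u,3.2,(170,150));D=lambda u:px(u,3.5,(125,140))
P=[('scene',(-270,-145,45),S((123,37))),('scene',(-270,145,45),S((434,52))),('scene',(220,-145,45),S((40,542))),('scene',(220,145,45),S((436,563))),
('side',(-270,145,45),D((606,482))),('side',(-270,-145,45),D((766,242))),('side',(220,145,45),D((28,240))),('side',(220,-145,45),D((247,60)))]
r,e=fit(P,[.6,0,0]);print('roller',r,np.degrees(r[2]));print(e)
S=lambda u:px(u,6,(340,125));D=lambda u:px(u,5,(190,265))
P=[('side',(35,65,85),D((35,322))),('side',(-35,65,85),D((148,440))),('side',(-35,-65,85),D((399,250))),('side',(35,-65,85),D((272,158))),('side',(-35,65,0),D((153,568))),('side',(35,65,0),D((42,455))),
('scene',(-35,-65,85),S((127,190))),('scene',(-35,65,85),S((393,263))),('scene',(35,65,85),S((365,367))),('scene',(35,-65,85),S((97,292))),('scene',(35,-65,0),S((65,402))),('scene',(35,65,0),S((325,478)))]
b,e=fit(P,[.5,.3,0]);print('block',b,np.degrees(b[2]));print(e)
print('redtop',tri([('scene',S((291,124))),('side',D((217,121)))]))
print('redband',tri([('scene',S((247,268))),('side',D((218,257)))]))
print('bluetop',tri([('scene',S((202,92))),('side',D((301,68)))]))
print('brushtop',tri([('scene',S((378,182))),('side',D((127,203)))]))
S=lambda u:px(u,3.2,(170,150));D=lambda u:px(u,3.5,(125,140))
print('ball',tri([('scene',S((524,64))),('side',D((346,241)))]))
print('bowltop',tri([('scene',S((355,101))),('side',D((510,300)))]))
print('tile top corners', [onz('side',D(u),.072) for u in [(585,170),(650,187),(630,232),(557,215)]])
print('tile top sc', [onz('scene',S(u),.072) for u in [(130,94),(190,91),(194,151),(133,153)]])
E
```

```text
roller [ 0.6434 -0.0084 -0.1013] -5.803667947610283
[[-0.3087 -1.2903]
 [ 0.4333 -1.175 ]
 [-1.2031 -1.739 ]
 [ 1.199  -1.1702]
 [-1.2497 -0.598 ]
 [ 0.1082 -0.9972]
 [-2.3246 -0.9733]
 [-0.8963 -0.3001]]
block [ 0.4521  0.3628 -0.3969] -22.742423972141065
[[-1.4986  0.4045]
 [-0.6785  0.0074]
 [-0.4608 -0.6262]
 [ 1.2219 -2.1917]
 [-0.4023  0.8634]
 [-0.4798  0.3642]
 [-0.8004 -0.8471]
 [ 0.0065 -1.074 ]
 [ 0.6357 -0.4806]
 [-1.2012 -0.6683]
 [-0.8761 -0.1054]
 [-0.1541 -0.3517]]
redtop (array([0.4495, 0.364 , 0.1814]), np.float64(0.015289295254603985))
redband (array([0.4545, 0.3592, 0.095 ]), np.float64(1.094389447734443))
bluetop (array([0.4314, 0.3284, 0.1831]), np.float64(0.3360324548344238))
brushtop (array([0.4689, 0.4007, 0.1655]), np.float64(0.6186331155057587))
ball (array([0.5544, 0.1972, 0.2116]), np.float64(0.48382684396079867))
bowltop (array([0.491 , 0.0787, 0.0951]), np.float64(0.10653738977694616))
tile top corners [array([ 0.5065, -0.114 ,  0.072 ]), array([ 0.4532, -0.1148,  0.072 ]), array([ 0.4488, -0.0555,  0.072 ]), array([ 0.5056, -0.0516,  0.072 ])]
tile top sc [array([ 0.4572, -0.114 ,  0.072 ]), array([ 0.4557, -0.0618,  0.072 ]), array([ 0.5221, -0.0587,  0.072 ]), array([ 0.5223, -0.1101,  0.072 ])]
```

Roller ≈ (0.643, −0.008), yaw −5.8°; block ≈ (0.452, 0.363), yaw −22.7°; the red strip is nearly upright. I'll go above it with the jaws along its width.

Request:
step_arm([
  [0.8,0.028,0.0415,0.0185,0],
  [0.8,0.028,0.0415,0.0185,0],
  [0.8,0.028,0.0415,0.0185,0],
  [0.8,0.028,0.0415,0.0185,0],
  [0.8,0.028,0.0415,0.0185,0],
  [0.8,0.028,0.0415,0.0185,0],
  [0.8,0.028,0.0415,0.0185,0],
  [0.8,0.007,0.05,0,0],
  [0.8,0.007,0.05,0,0],
  [0.8,0.007,0.05,0,0],
  [0.8,0.007,0.05,0,0],
  [0.8,0.007,0.05,0,0],
  [0.8,0.007,0.05,0,0],
  [0.8,0.001,0.05,0,7],
  [0.8,0.001,0.05,0,7],
  [0.8,0.001,0.05,0,7],
  [0.8,0.001,0.05,0,7],
  [0.8,0.001,0.05,0,7],
  [0.8,0.001,0.05,0,7],
  [0.8,0.001,0.05,0,6],
], newtons=20)

```text
t: 4.3
tool_pos: [0.4523, 0.3798, 0.3676]
tool_rot: [-2.597, -1.765, -0.022]
contact_force: [-0.1, -0.4, 0.2]
opening: 0.0682
```

Request:
step_arm([
  [0.8,-0.001,-0.016,-0.03,-1],
  [0.8,0,0,-0.03,0],
  [0.8,0,0,0,0],
])

```text
t: 4.68
tool_pos: [0.4504, 0.3675, 0.3055]
tool_rot: [-2.606, -1.751, -0.02]
contact_force: [0.1, 0.4, -1.0]
opening: 0.0684
```

```bash
cat > snap.py <<'E'
import sys
from station import ctrl
import cv2,pickle,numpy as np
np.set_printoptions(precision=4,suppress=True)
tag=sys.argv[1]
for n in sys.argv[2:]:
    o=ctrl.get_obs();p=ctrl.get_image(n);pickle.dump((p,o),open(f'pics/{n}{tag}.pkl','wb'))
    cv2.imwrite(f'pics/{n}{tag}.png',p['color'][:,:,::-1])
print(o['t'],o['tool_pos'],o['tool_rot'],o['opening'],o['contact_force'])
E
cat >> h.py <<'E'
from scipy.spatial.transform import Rotation as Ro
def wcam(tag):
    p,o=pickle.load(open(f'pics/wrist{tag}.pkl','rb'))
    T=np.eye(4);T[:3,:3]=Ro.from_rotvec(o['tool_rot']).as_matrix();T[:3,3]=o['tool_pos']
    W=T@p['T_tool_cam'];R=W[:3,:3].T;C['w'+tag]=dict(R=R,t=-R@W[:3,3],camera_matrix=p['camera_matrix']);return 'w'+tag
E
python3 snap.py 1 wrist
```

```text
4.675 [0.4504 0.3675 0.3055] [-2.6063 -1.751  -0.0204] 0.06836653111066643 [ 0.0504  0.414  -0.9928]
```

View pics/wrist1.png

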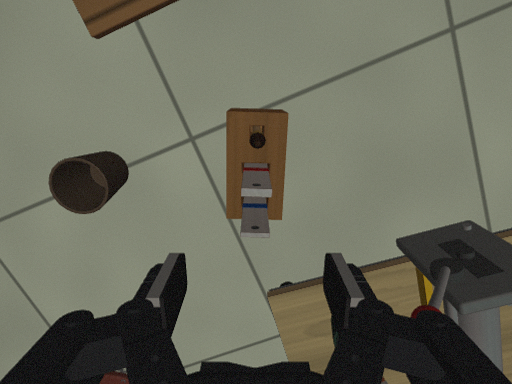

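```bash
python3 - <<'E'
from h import *
import cv2
np.set_printoptions(precision=4,suppress=True)
n=wcam('1')
for z,u in [(.18,(242,192)),(.18,(271,191)),(.18,(257,192)),(.18,(255,235)),(.085,(231,109)),(.085,(288,112)),(.085,(282,219)),(.085,(226,217))]: print(z,u,onz(n,u,z))
p=cv2.imread('pics/wrist1.png')
cv2.imwrite('pics/w1z.png',cv2.resize(p[95:245,200:310],None,fx=4,fy=4,interpolation=cv2.INTER_CUBIC))
E
```

```text
0.18 (242, 192) [0.4419 0.3695 0.18  ]
0.18 (271, 191) [0.4664 0.3605 0.18  ]
0.18 (257, 192) [0.4544 0.3644 0.18  ]
0.18 (255, 235) [0.4366 0.3257 0.18  ]
0.085 (231, 109) [0.454  0.4374 0.085 ]
0.085 (288, 112) [0.512  0.4102 0.085 ]
0.085 (282, 219) [0.4599 0.2911 0.085 ]
0.085 (226, 217) [0.396  0.3203 0.085 ]
```

View pics/w1z.png

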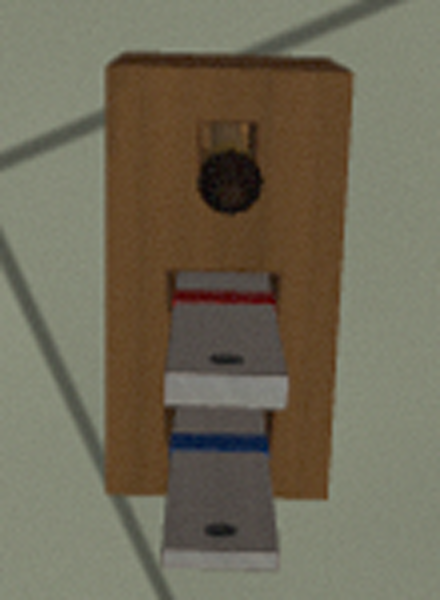

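Red strip top at (256,193) in the wrist view → ≈(0.453, 0.3635); jaws line up within ~2°. Descending and gripping the top 17–20 mm.

Request:
step_arm([
  [0.8,0.0025,-0.004,-0.04,0],
  [0.8,0,0,-0.04,0],
  [0.8,0,0,-0.04,0],
  [0.8,0,0,-0.022,0],
  [0.8,0,0,0,0],
])

```text
t: 5.35
tool_pos: [0.459, 0.3658, 0.1751]
tool_rot: [-2.609, -1.749, -0.056]
contact_force: [-0.7, 0.6, 0.0]
opening: 0.0682
```

```bash
python3 snap.py 2 wrist scene; python3 - <<'E'
import cv2
p=cv2.imread('pics/scene2.png');cv2.imwrite('pics/s2z.png',cv2.resize(p[100:220,330:430],None,fx=5,fy=5,interpolation=cv2.INTER_CUBIC))
E
```

```text
5.4 [0.4597 0.3663 0.1766] [-2.6085 -1.7493 -0.0602] 0.06813056067040943 [ 0.1024 -0.8462  0.9171]
```

View pics/wrist2.png

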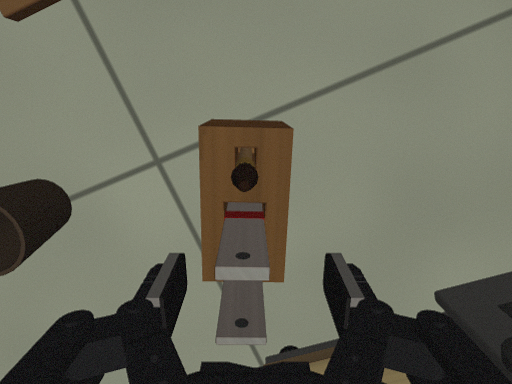

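View pics/s2z.png

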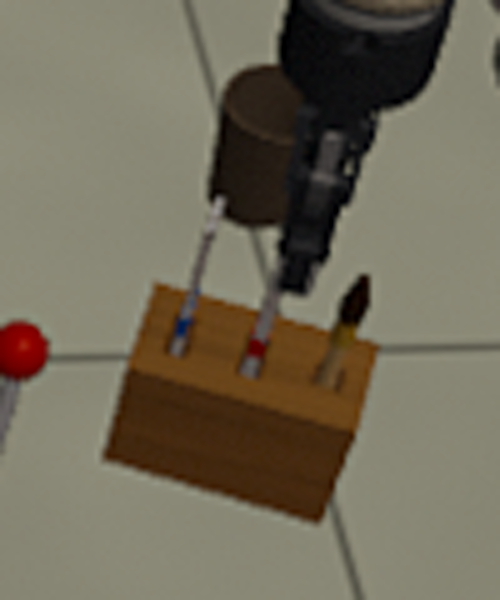

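```bash
python3 - <<'E'
from h import *
np.set_printoptions(precision=4,suppress=True)
n=wcam('2')
print(onz(n,(243,272),.18))
p,o=pickle.load(open('pics/wrist2.pkl','rb'));R=Ro.from_rotvec(o['tool_rot']).as_matrix();print(o['t'],o['tool_pos'],R[:,2],R[:,0],np.degrees(np.arctan2(R[1,0],R[0,0])),proj(n,o['tool_pos']))
from station import ctrl
o=ctrl.get_obs();R=Ro.from_rotvec(o['tool_rot']).as_matrix();print(o['t'],o['tool_pos'],R[:,2],o['q'],o['dq'])
E
```

```text
[0.4543 0.3649 0.18  ]
5.35 [0.459  0.3658 0.1751] [ 0.0294  0.0203 -0.9994] [0.3792 0.9248 0.0299] 67.70409637213048 [[250.8655 262.5104]]
5.45 [0.4602 0.3666 0.1775] [ 0.0331  0.0226 -0.9992] [ 0.5453 -0.0212  1.7792  0.0022  1.3436  0.9341] [ 0.0015 -0.0093 -0.013   0.0022 -0.0048 -0.0011]
```

Request:
step_arm([
  [0.8,-0.006,-0.002,-0.008,0],
  [0.8,0,0,-0.007,0],
  [0.8,0,0,0,0],
])

```text
t: 5.82
tool_pos: [0.4556, 0.3656, 0.1661]
tool_rot: [2.608, 1.749, 0.073]
contact_force: [-0.4, -0.2, 0.5]
opening: 0.0683
```

Request:
step_arm([
  [0.8,-0.002,-0.001,-0.005,0],
  [0.3,0,0,0,0],
  [0.1,0,0,0,0],
  [0.1,0,0,0,0],
], newtons=25)

```text
t: 6.32
tool_pos: [0.4536, 0.3647, 0.1612]
tool_rot: [-2.608, -1.749, -0.074]
contact_force: [-0.3, -1.6, -1.2]
opening: 0.0275
```

```bash
python3 snap.py 3 wrist
```

```text
6.325 [0.4536 0.3647 0.1612] [-2.6083 -1.7494 -0.0744] 0.027500066235235064 [-0.3484 -1.5835 -1.1594]
```

View pics/wrist3.png

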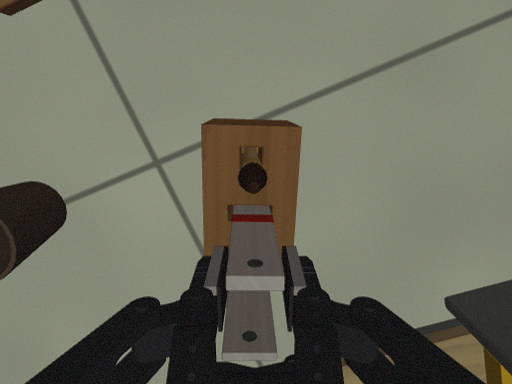

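Gripped (opening 27.5 mm). Lifting.

Request:
step_arm([
  [0.1,0,0,0.015,0],
  [0.1,0,0,0.02,0],
  [0.1,0,0,0.02,0],
  [0.1,0,0,0.025,0],
  [0.1,0,0,0.025,0],
  [0.1,0,0,0.025,0],
  [0.1,0,0,0.03,0],
  [0.1,0,0,0.03,0],
  [0.1,0,0,0.02,0],
  [0.1,0,0,0,0],
])

```text
t: 7.62
tool_pos: [0.4538, 0.3646, 0.3927]
tool_rot: [2.607, 1.749, 0.095]
contact_force: [-0.1, -1.0, -0.5]
opening: 0.0268
```

```bash
python3 snap.py 4 side; python3 - <<'E'
import cv2
p=cv2.imread('pics/side4.png');cv2.imwrite('pics/d4z.png',cv2.resize(p[130:384,150:350],None,fx=2.3,fy=2.3,interpolation=cv2.INTER_CUBIC))
E
```

```text
7.625 [0.4538 0.3646 0.3927] [2.6072 1.7485 0.0955] 0.02677142030808691 [-0.1262 -0.9862 -0.47  ]
```

View pics/d4z.png

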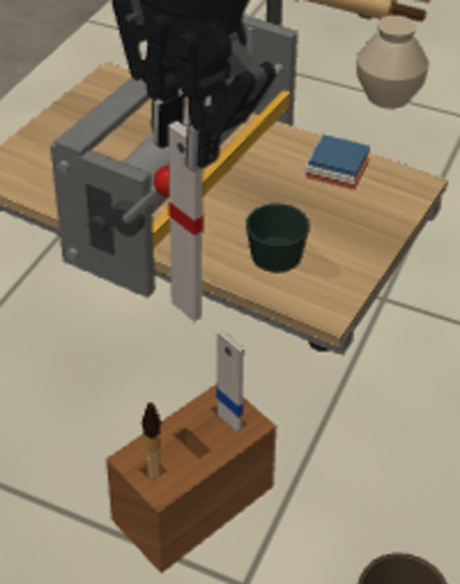

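Request:
step_arm([
  [0.1,0.0,-0.031,0,9],
  [0.1,0.0,-0.031,0,9],
  [0.1,0.0,-0.031,0,9],
  [0.1,0.0,-0.031,0,9],
  [0.1,0.0,-0.031,0,9],
  [0.1,0.0,-0.031,0,9],
  [0.1,0.01,-0.031,0,9],
  [0.1,0.01,-0.031,0,9],
  [0.1,0.01,-0.031,0,9],
  [0.1,0.01,-0.031,0,9],
  [0.1,0.01,-0.031,0,9],
  [0.1,0.01,-0.031,0,7],
  [0.1,0,0,0,0],
])

```text
t: 9.3
tool_pos: [0.5067, -0.02, 0.3637]
tool_rot: [-0.073, -3.075, -0.018]
contact_force: [1.1, -0.3, -1.7]
opening: 0.0274
```

```bash
python3 snap.py 5 wrist side; python3 - <<'E'
from h import *
for t in ['wrist5']:
    p,o=pickle.load(open(f'pics/{t}.pkl','rb'));R=Ro.from_rotvec(o['tool_rot']).as_matrix();print(o['q'],R[:,2],np.degrees(np.arctan2(R[1,0],R[0,0])))
E
```

```text
9.35 [ 0.5064 -0.0191  0.3637] [-0.0716 -3.0749 -0.0188] 0.027656758919499702 [-0.6357 -0.6883 -0.677 ]
[-1.86777120e-01 -2.29619000e-01  1.66203700e+00  8.84805516e-04
  1.77585197e+00 -1.71024449e+00] [-0.0653083   0.01322355 -0.99777751] 177.31609100047194
```

View pics/wrist5.png

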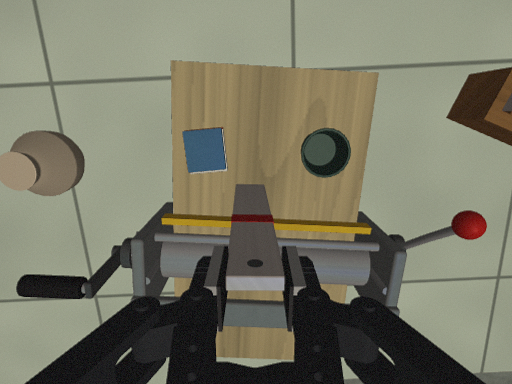

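View pics/side5.png

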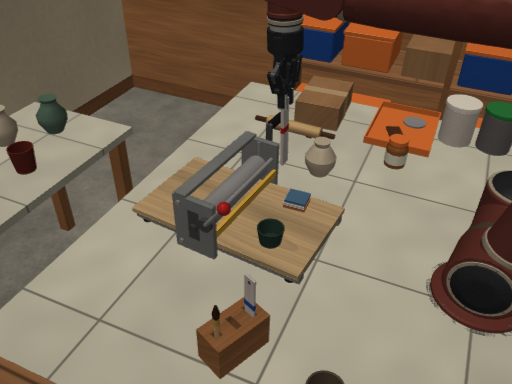

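```bash
python3 - <<'E'
from h import *
import cv2
np.set_printoptions(precision=4,suppress=True)
n=wcam('5')
f=onz(n,(250,185),.214);print('foot',f)
a,b=onz(n,(171,60),.045),onz(n,(377,71),.045);print('bed corners',a,b,np.degrees(np.arctan2(-(b-a)[0],(b-a)[1])),np.linalg.norm(b-a),(a+b)/2)
a,b=onz(n,(163,214),.068),onz(n,(370,226),.068);print('guard',a,b,np.linalg.norm(b-a),np.degrees(np.arctan2((a-b)[0],(b-a)[1])),(a+b)/2)
r=(.6434,-.0084,-.1013)
for L in [(-270,-145,45),(-270,145,45),(-56,-150,68),(-56,150,68),(-56,0,45)]:
    c,s=np.cos(r[2]),np.sin(r[2]);X=[r[0]+(c*L[0]-s*L[1])/1e3,r[1]+(s*L[0]+c*L[1])/1e3,L[2]/1e3];print(L,X,proj(n,X))
print([onz(n,u,.072) for u in [(183,132),(224,128),(228,170),(188,173)]],'bowl',onz(n,(325,152),.09))
p=cv2.imread('pics/wrist5.png')
cv2.imwrite('pics/w5z.png',cv2.resize(p[40:300,140:400],None,fx=2.3,fy=2.3,interpolation=cv2.INTER_CUBIC))
E
```

```text
foot [ 0.5037 -0.0226  0.214 ]
bed corners [ 0.3616 -0.1248  0.045 ] [0.389  0.1601 0.045 ] -5.490107550346688 0.2862396396046946 [0.3753 0.0176 0.045 ]
guard [ 0.5757 -0.1564  0.068 ] [0.6106 0.1531 0.068 ] 0.31147463022539656 -6.436471371932666 [ 0.5932 -0.0017  0.068 ]
(-270, -145, 45) [np.float64(0.36012075249044595), np.float64(-0.1253524173774139), 0.045] [[170.4826  58.8217]]
(-270, 145, 45) [np.float64(0.3894475353185028), np.float64(0.16316090954000254), 0.045] [[379.1711  71.2095]]
(-56, -150, 68) [np.float64(0.5725180560979867), np.float64(-0.1519679282732458), 0.068] [[165.7381 211.8119]]
(-56, 150, 68) [np.float64(0.6028561072994248), np.float64(0.14649413405511602), 0.068] [[365.8946 221.3696]]
(-56, 0, 45) [np.float64(0.5876870816987058), np.float64(-0.0027368971090648833), 0.045] [[265.8955 211.8314]]
[array([ 0.4578, -0.113 ,  0.072 ]), array([ 0.4551, -0.0564,  0.072 ]), array([ 0.5136, -0.055 ,  0.072 ]), array([ 0.5151, -0.1121,  0.072 ])] bowl [0.4923 0.0785 0.09  ]
```

View pics/w5z.png

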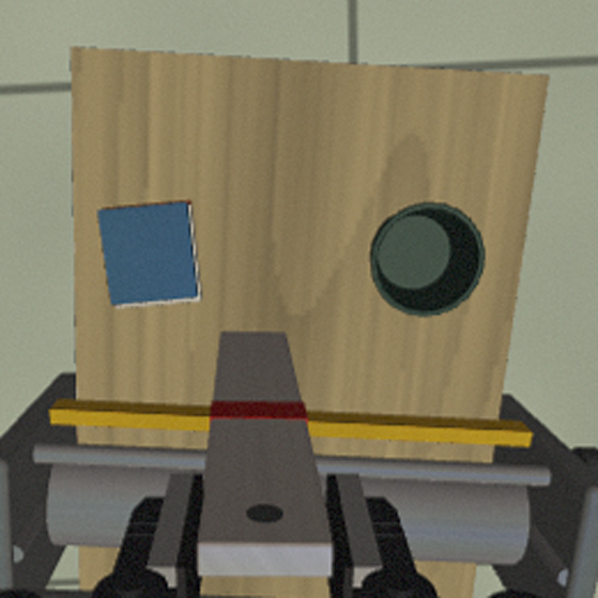

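Foot is nearly plumb below the TCP (≈(0.504,−0.023)); roller pose agrees within ~3 mm. Moving over the lane and descending.

Request:
step_arm([
  [0.1,0.017,0.004,0,-1.5],
  [0.1,0.017,0.004,0,-1.5],
  [0.1,0,0,-0.03,0],
  [0.1,0,0,-0.03,0],
  [0.1,0,0,-0.03,0],
  [0.1,0,0,-0.03,0],
  [0.1,0,0,-0.015,0],
  [0.1,0,0,0,0],
], newtons=20)

```text
t: 10.4
tool_pos: [0.5381, -0.0009, 0.2242]
tool_rot: [-0.147, -3.072, -0.025]
contact_force: [-0.0, -0.7, -1.2]
opening: 0.0275
```

```bash
python3 snap.py 6 side; python3 - <<'E'
from h import *
p,o=pickle.load(open(f'pics/side6.pkl','rb'));R=Ro.from_rotvec(o['tool_rot']).as_matrix();print(R[:,2],np.degrees(np.arctan2(R[1,0],R[0,0])))
p=cv2.imread('pics/side6.png')
cv2.imwrite('pics/d6z.png',cv2.resize(p[80:280,140:350],None,fx=2.8,fy=2.8,interpolation=cv2.INTER_CUBIC))
E
```

```text
10.4 [ 0.5381 -0.0009  0.2242] [-0.1466 -3.0721 -0.0254] 0.027486783886478308 [-0.0044 -0.6535 -1.1796]
[-0.06497533  0.01962784 -0.99769382] 174.55974519019136
```

View pics/d6z.png

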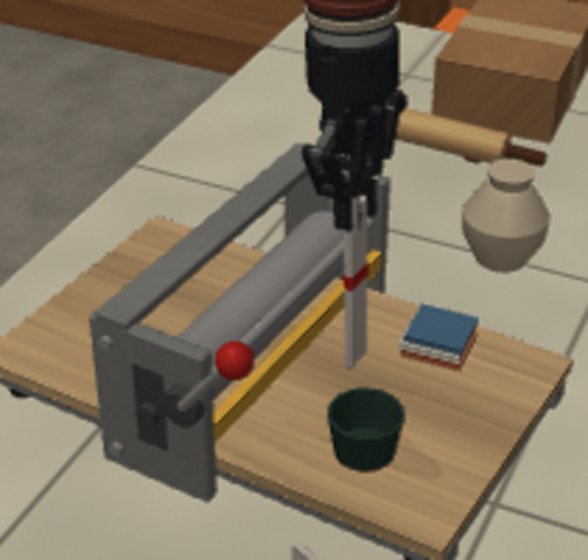

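Request:
step_arm([
  [0.1,0.003,-0.009,-0.01,0],
  [0.1,0,0,-0.01,0],
  [0.1,0,0,-0.004,0],
  [0.1,0,0,0,0],
])

```text
t: 10.95
tool_pos: [0.5436, -0.0111, 0.2031]
tool_rot: [-0.148, -3.079, -0.024]
contact_force: [0.7, 0.1, -1.5]
opening: 0.0274
```

Request:
step_arm([
  [0.1,0,0,-0.003,0],
  [0.1,0,0,-0.003,0],
  [0.1,0,0,0,0],
])

```text
t: 11.32
tool_pos: [0.5439, -0.011, 0.1972]
tool_rot: [-0.148, -3.08, -0.024]
contact_force: [-1.7, -0.8, -0.2]
opening: 0.0273
```

Request:
step_arm([
  [0.1,-0.003,0,-0.003,0],
  [0.1,-0.004,0,-0.002,0],
  [0.1,-0.004,0,0,0],
])

```text
t: 11.7
tool_pos: [0.5351, -0.0112, 0.1965]
tool_rot: [-0.148, -3.088, -0.024]
contact_force: [-0.5, 0.1, -0.9]
opening: 0.0275
```

Request:
step_arm([
  [0.1,-0.005,0,-0.002,0],
  [0.1,-0.006,0,-0.001,0],
  [0.1,-0.006,0,-0.001,0],
])

```text
t: 12.08
tool_pos: [0.5194, -0.0119, 0.1957]
tool_rot: [-0.148, -3.095, -0.021]
contact_force: [1.6, -0.1, 3.1]
opening: 0.0272
```

```bash
python3 snap.py 7 side; python3 - <<'E'
from h import *
p=cv2.imread('pics/side7.png')
cv2.imwrite('pics/d7z.png',cv2.resize(p[110:250,200:330],None,fx=4,fy=4,interpolation=cv2.INTER_CUBIC))
E
```

```text
12.075 [ 0.5194 -0.0119  0.1957] [-0.1483 -3.0954 -0.021 ] 0.027170978218396813 [ 1.5619 -0.077   3.0928]
```

View pics/d7z.png

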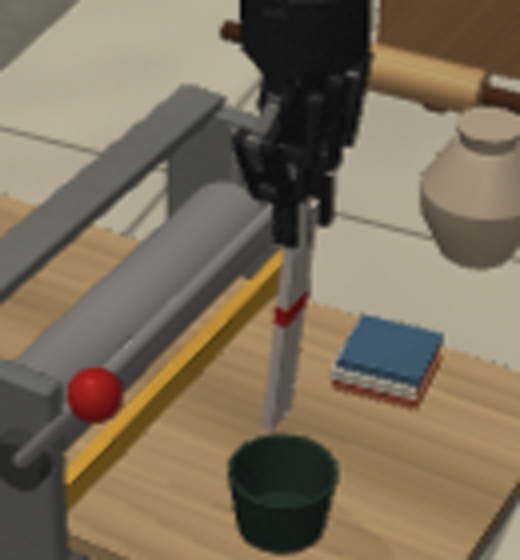

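Strip is pivoting, foot forward (foot at (275,425), leaning left). Continuing on the arc.

Request:
step_arm([
  [0.1,-0.013,0.0013,-0.0035,0],
  [0.1,-0.0125,0.0013,-0.0045,0],
  [0.1,-0.012,0.0013,-0.006,0],
  [0.1,-0.012,0.0013,-0.007,0],
  [0.1,-0.011,0.0013,-0.008,0],
  [0.1,0,0,0,0],
])

```text
t: 12.88
tool_pos: [0.4604, -0.0071, 0.1784]
tool_rot: [-0.15, -3.109, -0.014]
contact_force: [0.0, -0.8, 0.6]
opening: 0.0269
```

```bash
python3 snap.py 8 side; python3 - <<'E'
from h import *
p=cv2.imread('pics/side8.png')
cv2.imwrite('pics/d8z.png',cv2.resize(p[110:250,200:330],None,fx=4,fy=4,interpolation=cv2.INTER_CUBIC))
E
```

```text
12.875 [ 0.4604 -0.0071  0.1784] [-0.1503 -3.1094 -0.0138] 0.026890988902554338 [ 0.011  -0.7811  0.6469]
```

View pics/d8z.png

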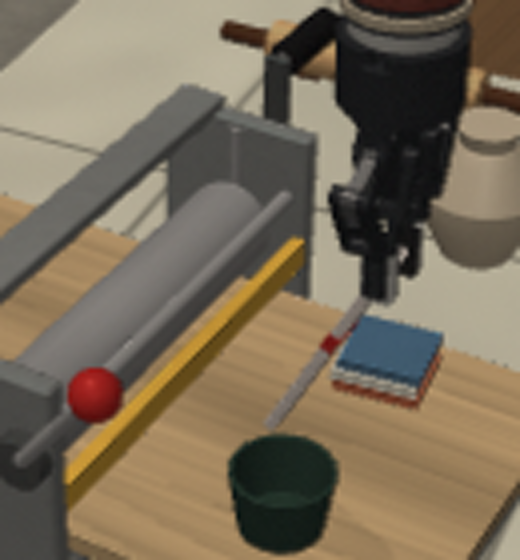

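Request:
step_arm([
  [0.1,-0.0105,0.001,-0.0085,0],
  [0.1,-0.0095,0.001,-0.0095,0],
  [0.1,-0.009,0.001,-0.0105,0],
  [0.1,-0.008,0.001,-0.011,0],
  [0.1,-0.007,0.001,-0.0115,0],
  [0.1,-0.006,0.001,-0.012,0],
  [0.1,0,0,0,0],
])

```text
t: 13.8
tool_pos: [0.4043, -0.0007, 0.1212]
tool_rot: [-0.149, -3.093, -0.013]
contact_force: [0.8, -0.5, 1.7]
opening: 0.0271
```

```bash
python3 snap.py 9 side; python3 - <<'E'
from h import *
p=cv2.imread('pics/side9.png')
cv2.imwrite('pics/d9z.png',cv2.resize(p[110:250,200:350],None,fx=4,fy=4,interpolation=cv2.INTER_CUBIC))
E
```

```text
13.8 [ 0.4043 -0.0007  0.1212] [-0.149  -3.0933 -0.0128] 0.0271240113838795 [ 0.8417 -0.4978  1.7176]
```

View pics/d9z.png

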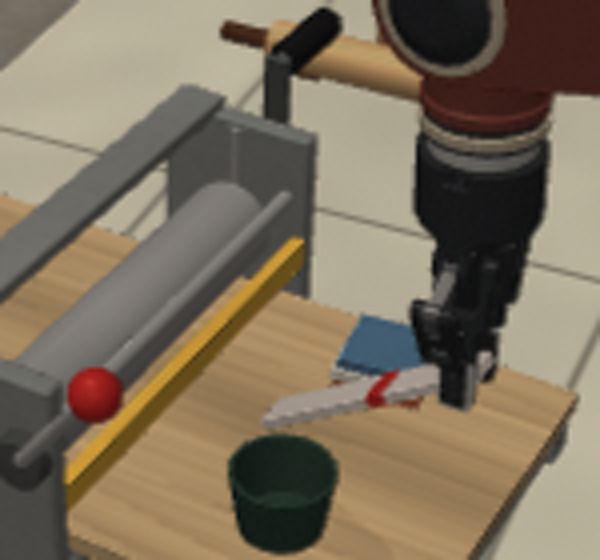

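Request:
step_arm([
  [0.1,-0.005,0.001,-0.0105,0],
  [0.1,-0.005,0,-0.0105,0],
  [0.1,-0.004,0,-0.0105,0],
  [0.1,-0.003,0,-0.0105,0],
  [0.1,-0.002,0,-0.009,0],
  [0.1,0,0,0,0],
])

```text
t: 14.6
tool_pos: [0.3834, 0.0008, 0.0663]
tool_rot: [-0.148, -3.091, -0.015]
contact_force: [-1.4, -0.2, 1.7]
opening: 0.0269
```

```bash
python3 snap.py 10 side wrist; python3 - <<'E'
from h import *
p=cv2.imread('pics/side10.png')
cv2.imwrite('pics/d10z.png',cv2.resize(p[110:250,200:350],None,fx=4,fy=4,interpolation=cv2.INTER_CUBIC))
E
```

```text
14.65 [0.3835 0.0007 0.0668] [-0.1484 -3.0908 -0.0147] 0.027589948006125936 [-1.4012  1.2575  1.2217]
```

View pics/d10z.png

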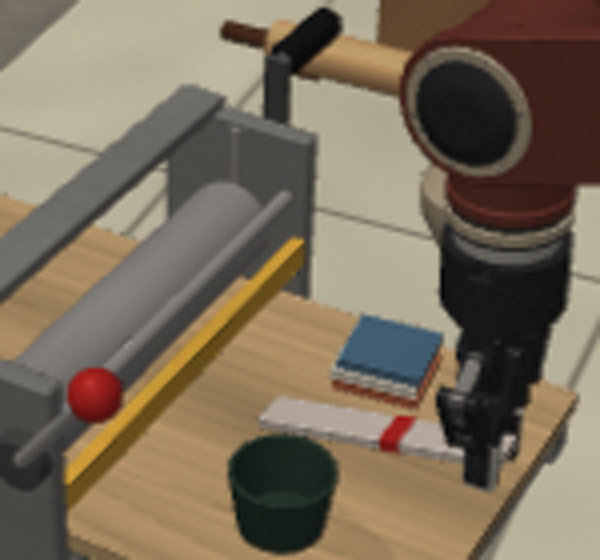

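View pics/wrist10.png

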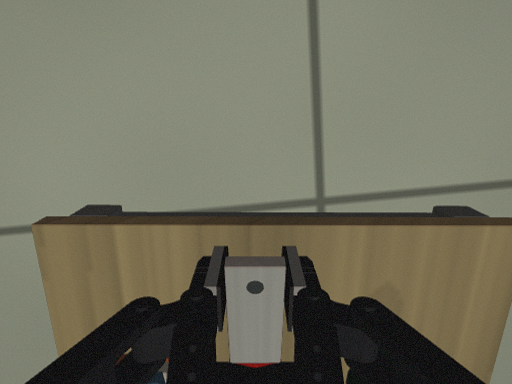

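Strip nearly flat, square to the bed edge. Lower a bit more.

Request:
step_arm([
  [0.1,-0.001,0,-0.008,0],
  [0.1,0,0,-0.006,0],
  [0.1,0,0,0,0],
])

```text
t: 15.08
tool_pos: [0.3837, 0.0005, 0.0531]
tool_rot: [-0.149, -3.093, -0.014]
contact_force: [-0.2, 0.8, 1.9]
opening: 0.0274
```

Request:
step_arm([
  [0.1,0,0,-0.004,0],
  [0.45,0,0,0,0],
  [0.45,0,0,0,0],
  [0.45,0,0,-0.003,0],
  [0.45,0,0,0,0],
])

```text
t: 15.7
tool_pos: [0.3835, 0.0005, 0.0453]
tool_rot: [-0.149, -3.093, -0.014]
contact_force: [-0.9, -1.0, 0.5]
opening: 0.0387
```

```bash
python3 snap.py 11 side wrist; python3 - <<'E'
from h import *
p=cv2.imread('pics/side11.png')
cv2.imwrite('pics/d11z.png',cv2.resize(p[130:260,210:350],None,fx=4,fy=4,interpolation=cv2.INTER_CUBIC))
E
```

```text
15.75 [0.3836 0.0005 0.0455] [-0.1486 -3.093  -0.0139] 0.03826953380005699 [ 0.9191 -0.4811 -0.4017]
```

View pics/d11z.png

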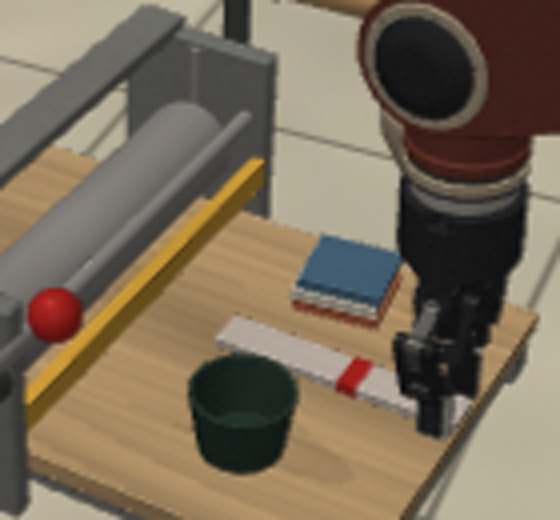

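View pics/wrist11.png

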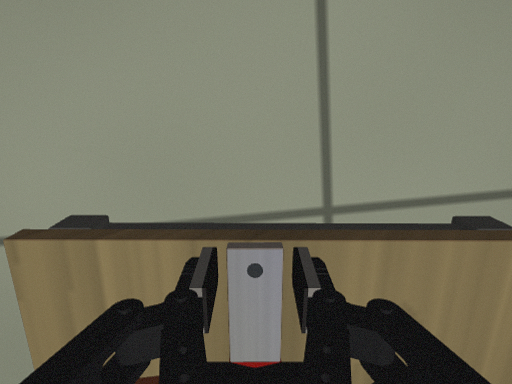

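Request:
step_arm([
  [0.2,0,0,0,0],
  [0.1,0,0,0,0],
  [0.1,0,0,0,0],
], newtons=40)

```text
t: 16.18
tool_pos: [0.384, 0.0004, 0.046]
tool_rot: [-0.149, -3.094, -0.014]
contact_force: [-0.1, 0.1, -0.3]
opening: 0.0264
```

```bash
python3 snap.py 12 side; python3 - <<'E'
from h import *
np.set_printoptions(precision=4,suppress=True)
b=onz('side',px((355,376),4,(210,130)),.053);print(b)
f=onz('side',px((228,335),4,(210,130)),.053);print('foot',f)
r=np.array([.6434,-.0084]);a=-.1013
for X in (b,f):
    d=X[:2]-r;print('lx',np.cos(a)*d[0]+np.sin(a)*d[1],'ly',-np.sin(a)*d[0]+np.cos(a)*d[1])
p=cv2.imread('pics/side12.png')
cv2.imwrite('pics/d12z.png',cv2.resize(p[130:260,210:350],None,fx=4,fy=4,interpolation=cv2.INTER_CUBIC))
E
```

```text
16.175 [0.384  0.0004 0.046 ] [-0.1485 -3.0938 -0.0136] 0.026364189179086638 [-0.1273  0.1368 -0.2926]
[ 0.4459 -0.0034  0.053 ]
foot [ 0.5353 -0.0069  0.053 ]
lx -0.1969685780374263 ly -0.015012750920987021
lx -0.10769740316921489 ly -0.009482352252896167
```

View pics/d12z.png

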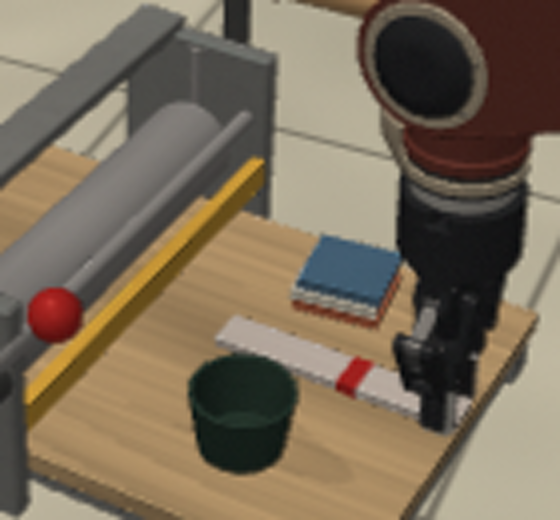

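Request:
step_arm([
  [0.1,0.015,-0.0015,0,0],
  [0.1,0.015,-0.0015,0,0],
  [0.1,0.015,-0.0015,0,0],
  [0.1,0,0,0,0],
])

```text
t: 16.73
tool_pos: [0.4288, -0.0041, 0.0461]
tool_rot: [-0.148, -3.09, -0.014]
contact_force: [-0.6, -0.9, -1.6]
opening: 0.0269
```

Request:
step_arm([
  [0.1,0.015,-0.0015,0,0],
  [0.1,0.015,-0.0015,0,0],
  [0.1,0.015,-0.0015,0,0],
  [0.1,0.015,-0.0015,0,0],
  [0.1,0.01,-0.001,0,0],
  [0.1,0,0,0,0],
])

```text
t: 17.48
tool_pos: [0.4969, -0.0106, 0.046]
tool_rot: [-0.147, -3.083, -0.014]
contact_force: [1.0, 0.2, -0.1]
opening: 0.0266
```

```bash
python3 snap.py 13 side wrist; python3 - <<'E'
from h import *
p=cv2.imread('pics/side13.png')
cv2.imwrite('pics/d13z.png',cv2.resize(p[110:260,180:330],None,fx=4,fy=4,interpolation=cv2.INTER_CUBIC))
E
```

```text
17.525 [ 0.4966 -0.0106  0.046 ] [-0.1468 -3.0827 -0.0143] 0.026402250953531766 [ 1.4954 -0.0315  0.1734]
```

View pics/d13z.png

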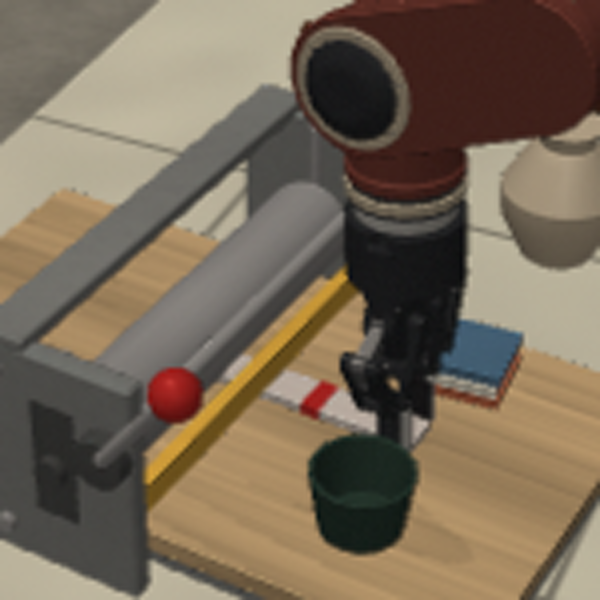

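View pics/wrist13.png

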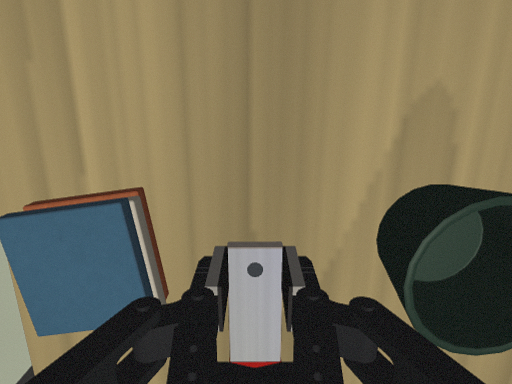

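```bash
python3 - <<'E'
from h import *
np.set_printoptions(precision=4,suppress=True)
p=cv2.imread('pics/side13.png')
q=cv2.resize(p[175:240,210:290],None,fx=8,fy=8,interpolation=cv2.INTER_CUBIC)
r=np.array([.6434,-.0084]);a=-.1013;c,s=np.cos(a),np.sin(a)
W=lambda L:[r[0]+(c*L[0]-s*L[1])/1e3,r[1]+(s*L[0]+c*L[1])/1e3,L[2]/1e3]
cv2.imwrite('pics/d13r.png',q)
for x,z,col in [(-56,68,(0,255,0)),(-56,90,(255,0,0))]:
    u=[(proj('side',W((x,y,z)))[0]-[210,175]+.5)*8 for y in (145,-100)]
    cv2.line(q,tuple(int(v) for v in u[0]),tuple(int(v) for v in u[1]),col,1)
cv2.imwrite('pics/d13q.png',q)
E
```

```text
(no output)
```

View pics/d13q.png

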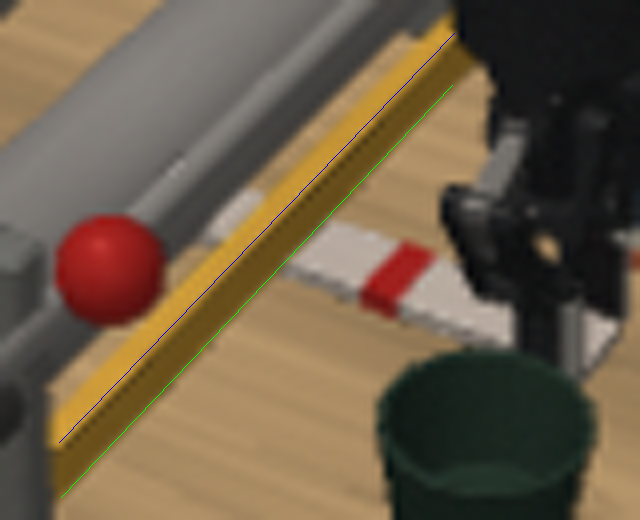

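View pics/d13r.png

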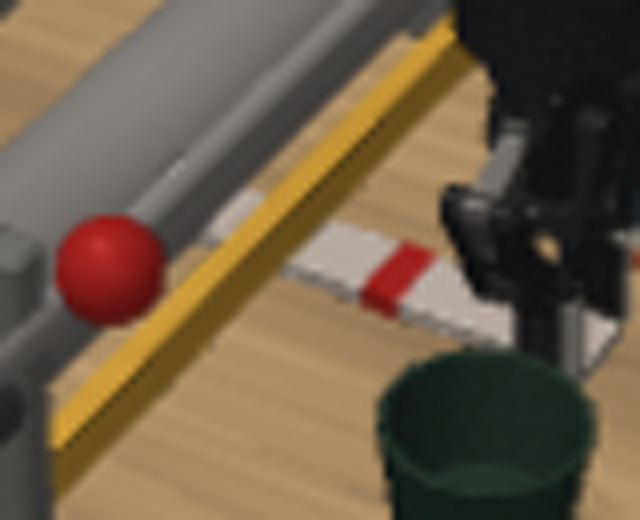

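```bash
cat > loc.py <<'E'
from h import *
np.set_printoptions(precision=4,suppress=True)
r=np.array([.6434,-.0084]);a=-.1013
def lxy(X):
    d=np.array(X)[:2]-r;return np.cos(a)*d[0]+np.sin(a)*d[1],-np.sin(a)*d[0]+np.cos(a)*d[1]
E
python3 - <<'E'
from loc import *
D=lambda u:px(u,8,(210,175))
for u in [(400,273),(402,243),(434,256),(398,303),(365,289)]: print(lxy(onz('side',D(u),.053)))
print('guard edge pts',[lxy(onz('side',D(u),.068)) for u in [(90,465),(200,356),(290,265)]])
print('guard top front',[lxy(onz('side',D(u),.09)) for u in [(90,412),(200,304),(355,144)]])
E
```

```text
(np.float64(-0.08231568404257728), np.float64(-0.016963994518762737))
(np.float64(-0.07508822855497316), np.float64(-0.031157142061634197))
(np.float64(-0.08761563328506612), np.float64(-0.030575684040167674))
(np.float64(-0.08940157011289579), np.float64(-0.0030488584600901723))
(np.float64(-0.07653804647707711), np.float64(-0.0037936522061280805))
guard edge pts [(np.float64(-0.05568884179168668), np.float64(0.12853004614701793)), (np.float64(-0.0574177088102627), np.float64(0.06785845706610329)), (np.float64(-0.058447600357030345), np.float64(0.014081676801682607))]
guard top front [(np.float64(-0.05663608683608636), np.float64(0.12892620624260848)), (np.float64(-0.05813072146205634), np.float64(0.0686073057575461)), (np.float64(-0.05830727605160788), np.float64(-0.027858690692053642))]
```

Side view: band centre ≈24 mm short of the guard edge. Sliding on.

Request:
step_arm([
  [0.1,0.012,-0.0013,0,-0.5],
  [0.1,0.011,-0.0012,0,-0.5],
  [0.1,0,0,0,0],
])

```text
t: 17.95
tool_pos: [0.519, -0.0129, 0.0461]
tool_rot: [-0.175, -3.079, -0.015]
contact_force: [1.0, -0.5, 0.2]
opening: 0.0267
```

```bash
python3 snap.py 14 side; python3 - <<'E'
from h import *
p=cv2.imread('pics/side14.png')
cv2.imwrite('pics/d14r.png',cv2.resize(p[175:240,210:290],None,fx=8,fy=8,interpolation=cv2.INTER_CUBIC))
E
```

```text
17.95 [ 0.519  -0.0129  0.0461] [-0.1748 -3.079  -0.0154] 0.026659206793365062 [ 0.9631 -0.5447  0.2117]
```

View pics/d14r.png

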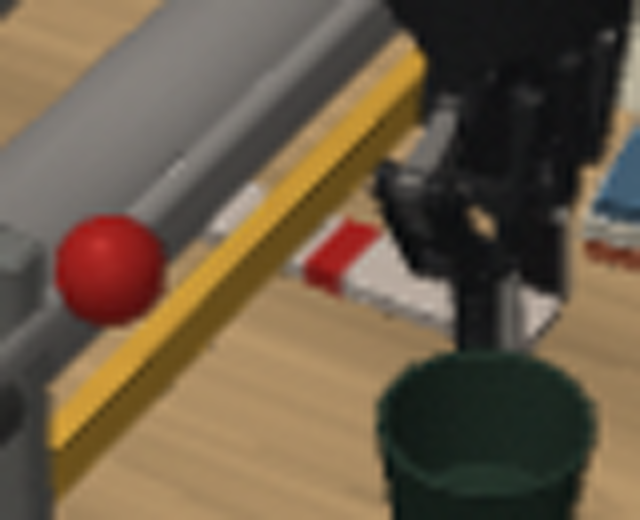

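```bash
python3 - <<'E'
from loc import *
D=lambda u:px(u,8,(210,175))
P=[lxy(onz('side',D(u),.053)) for u in [(345,220),(380,233),(338,279),(307,266)]]
for q in P: print(np.array(q))
print('c',np.mean(P,0))
print('guard edge pts',[lxy(onz('side',D(u),.068)) for u in [(90,465),(200,356),(300,257)]])
E
```

```text
[-0.0526 -0.0321]
[-0.0661 -0.0321]
[-0.0663 -0.0038]
[-0.0541 -0.0044]
c [-0.0598 -0.0181]
guard edge pts [(np.float64(-0.05568884179168668), np.float64(0.12853004614701793)), (np.float64(-0.0574177088102627), np.float64(0.06785845706610329)), (np.float64(-0.059124471277434025), np.float64(0.008846724625497241))]
```

Request:
step_arm([
  [0.1,0.0025,-0.0003,0,0],
  [0.1,0,0,0,0],
  [0.1,0,0,0,0],
])

```text
t: 18.38
tool_pos: [0.5207, -0.013, 0.046]
tool_rot: [-0.174, -3.078, -0.015]
contact_force: [-0.9, 0.3, 2.7]
opening: 0.0267
```

Request:
step_arm([
  [0.45,0,0,0,0],
  [0.45,0,0,0,0],
  [0.45,0,0,0.01,0],
  [0.45,0,0,0.02,0],
  [0.45,-0.01,0.001,0.03,0],
  [0.45,-0.03,0.003,0.04,0],
  [0.45,-0.03,0.003,0.04,0],
  [0.45,-0.02,0.002,0.04,0],
  [0.45,0,0,0,0],
])

```text
t: 19.5
tool_pos: [0.4269, -0.0036, 0.2344]
tool_rot: [-0.175, -3.081, -0.015]
contact_force: [0.4, 0.7, 0.1]
opening: 0.0385
```

```bash
python3 snap.py 15 side wrist; python3 - <<'E'
from h import *
p=cv2.imread('pics/side15.png')
cv2.imwrite('pics/d15r.png',cv2.resize(p[170:250,210:310],None,fx=8,fy=7.5,interpolation=cv2.INTER_CUBIC))
E
```

```text
19.55 [ 0.4264 -0.0035  0.2323] [-0.1744 -3.077  -0.0157] 0.03840764806528285 [-0.3277  1.0853 -0.2246]
```

View pics/d15r.png

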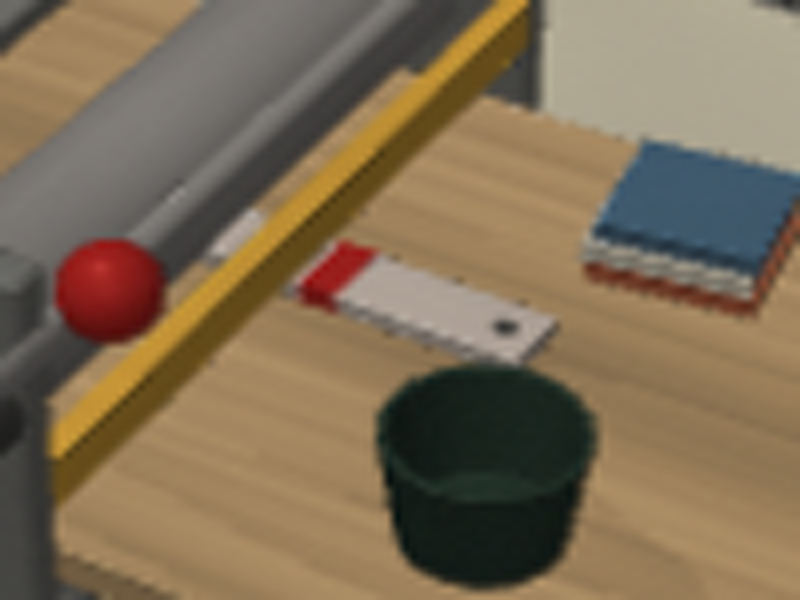

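View pics/wrist15.png

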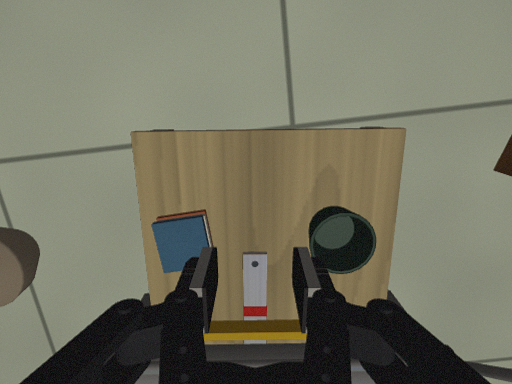

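```bash
python3 - <<'E'
from loc import *
p=cv2.imread('pics/wrist15.png')
cv2.imwrite('pics/w15r.png',cv2.resize(p[235:355,195:315],None,fx=5,fy=5,interpolation=cv2.INTER_CUBIC))
D=lambda u:((np.array(u)+.5)/[8,7.5]-.5+[210,170])
P=[lxy(onz('side',D(u),.053)) for u in [(342,241),(375,252),(334,300),(303,288)]]
print('c',np.mean(P,0));print(np.array(P))
E
```

```text
c [-0.0583 -0.018 ]
[[-0.0509 -0.033 ]
 [-0.0636 -0.0332]
 [-0.0655 -0.0026]
 [-0.0533 -0.0032]]
```

View pics/w15r.png

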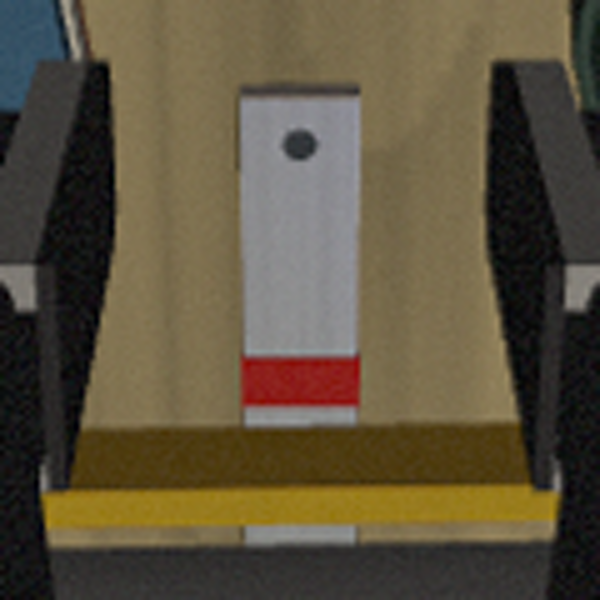

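```bash
python3 - <<'E'
from loc import *
n=wcam('15')
D=lambda u:px(u,5,(195,235))
for nm,u,z in [('band',(301,355),.053),('band',(301,380),.053),('band',(301,406),.053),('tail',(301,95),.053),('gb',(301,426),.068),('gt',(301,489),.090),('gback',(301,524),.09),('gbL',(80,430),.068),('gbR',(520,422),.068)]: print(nm,np.array(lxy(onz(n,D(u),z))))
for u,z in [((133,131),.045),((406,127),.045)]: print(np.array(lxy(onz(n,u,z))))
E
```

```text
band [-0.0623 -0.0171]
band [-0.0554 -0.0172]
band [-0.0481 -0.0173]
tail [-0.1307 -0.0163]
gb [-0.0538 -0.0173]
gt [-0.0544 -0.0175]
gback [-0.0452 -0.0176]
gbL [-0.0536 -0.0687]
gbR [-0.054   0.0336]
[-0.2691 -0.1419]
[-0.2696  0.1439]
```

Both cameras agree the band is within ~2 mm of the guard edge, flat and square. Now close the fingers and go behind the lever ball.

Request:
step_arm([
  [0,0.0125,0.0415,0,0],
  [0,0.0125,0.0415,0,0],
  [0,0.0125,0.0415,0,0],
  [0,0.0125,0.0415,0,0],
  [0,0.0125,0.0415,0,0],
  [0,0,0,-0.015,0],
  [0,0,0,-0.015,0],
  [0,0,0,0,0],
], newtons=20)

```text
t: 20.6
tool_pos: [0.4851, 0.208, 0.1825]
tool_rot: [-0.18, -3.048, -0.005]
contact_force: [-0.6, -0.7, 0.1]
opening: 0.0004
```

```bash
python3 snap.py 16 wrist; python3 - <<'E'
from station import ctrl
from loc import *
n=wcam('16')
p,o=pickle.load(open('pics/wrist16.pkl','rb'))
print(lxy(o['tool_pos']),proj(n,o['tool_pos']))
r=ctrl.spot_in(ctrl.get_image('wrist'),'lever_ball');print(r[:2])
for d in r[:1]:
    b=d['bbox'];print(lxy(onz(n,((b[0]+b[2])/2,(b[1]+b[3])/2),.2116)))
E
```

```text
20.6 [0.4851 0.208  0.1825] [-0.1797 -3.048  -0.0051] 0.0003880019151804942 [-0.643  -0.6628  0.0501]
(np.float64(-0.1793429920617446), np.float64(0.1992786819309932)) [[253.7633 256.7874]]
[]
```

View pics/wrist16.png

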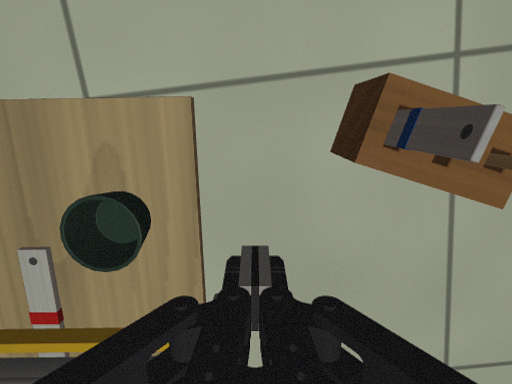

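Request:
step_arm([
  [0.22,0.01,-0.004,0.01,0],
  [0.22,0.015,-0.0015,0.003,0],
  [0.22,0.01,-0.001,0,0],
  [0.22,0,0,0,0],
])

```text
t: 21.25
tool_pos: [0.5264, 0.2005, 0.2028]
tool_rot: [-0.184, -3.059, -0.01]
contact_force: [0.2, -0.3, 0.2]
opening: 0.0189
```

```bash
python3 snap.py 17 side scene; python3 - <<'E'
from loc import *
p,o=pickle.load(open('pics/side17.pkl','rb'));print(lxy(o['tool_pos']))
a=cv2.imread('pics/side17.png')[120:270,140:290];b=cv2.imread('pics/scene17.png')[110:260,260:410]
cv2.imwrite('pics/17.png',np.hstack([cv2.resize(x,(400,400),interpolation=cv2.INTER_CUBIC) for x in (a,b)]))
E
```

```text
21.3 [0.526  0.2006 0.2026] [-0.1835 -3.0587 -0.0101] 0.018520824654833533 [ 0.2816 -0.3107 -0.0588]
(np.float64(-0.1375403634599842), np.float64(0.19599208532800286))
```

View pics/17.png

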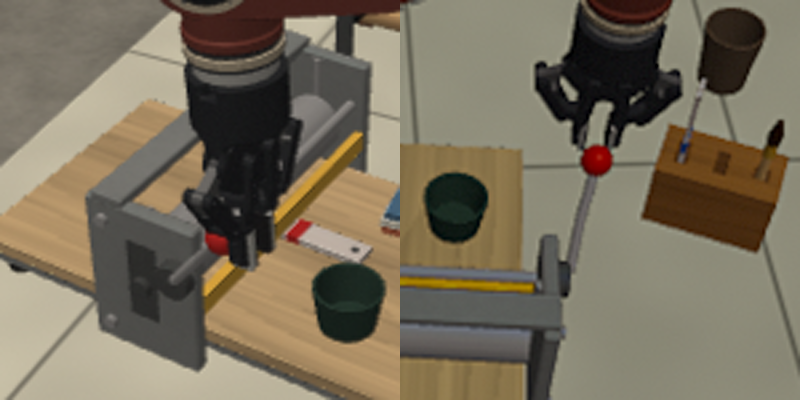

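Request:
step_arm([
  [0.22,0.008,-0.0008,-0.005,0],
  [0.22,0.01,-0.001,0.002,0],
  [0.22,0.01,-0.001,0.003,0],
  [0.22,0.01,-0.001,0.003,0],
  [0.22,0,0,0,0],
])

```text
t: 21.98
tool_pos: [0.5573, 0.198, 0.2133]
tool_rot: [-0.176, -3.038, -0.007]
contact_force: [0.4, -0.3, -0.2]
opening: 0.0187
```

```bash
python3 snap.py 18 side scene; python3 - <<'E'
from loc import *
p,o=pickle.load(open('pics/side18.pkl','rb'));print(lxy(o['tool_pos']))
a=cv2.imread('pics/side18.png')[120:270,140:290];b=cv2.imread('pics/scene18.png')[110:260,260:410]
cv2.imwrite('pics/18.png',np.hstack([cv2.resize(x,(400,400),interpolation=cv2.INTER_CUBIC) for x in (a,b)]))
E
```

```text
22.025 [0.557  0.1982 0.2129] [-0.1758 -3.0381 -0.0071] 0.018782428543875882 [ 0.8242 -0.7912  0.1898]
(np.float64(-0.10654663349579815), np.float64(0.1966623184217636))
```

View pics/18.png

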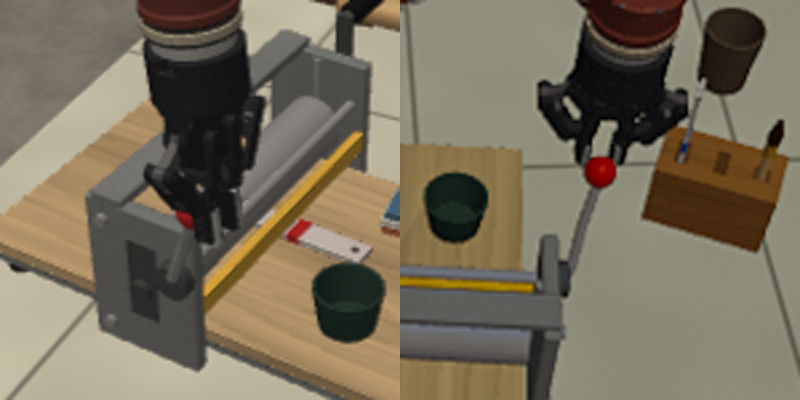

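Request:
step_arm([
  [0.22,0.011,-0.001,-0.003,0],
  [0.22,0.011,-0.001,-0.002,0],
  [0.22,0.011,-0.001,0,0],
  [0.22,0.011,-0.001,0,0],
  [0.22,0,0,0,0],
])

```text
t: 22.7
tool_pos: [0.6009, 0.1935, 0.2078]
tool_rot: [-0.174, -3.032, -0.003]
contact_force: [-0.6, -0.1, 1.0]
opening: 0.0185
```

Request:
step_arm([
  [0.22,0.01,-0.001,0,0],
  [0.22,0.01,-0.001,0,0],
  [0.22,0,0,0,0],
])

```text
t: 23.08
tool_pos: [0.6216, 0.1913, 0.2066]
tool_rot: [-0.174, -3.03, -0.002]
contact_force: [-0.6, -0.8, 1.3]
opening: 0.0188
```

```bash
python3 snap.py 19 side scene; python3 - <<'E'
from loc import *
p,o=pickle.load(open('pics/side19.pkl','rb'));print(lxy(o['tool_pos']))
a=cv2.imread('pics/side19.png')[120:270,140:290];b=cv2.imread('pics/scene19.png')[110:260,260:410]
cv2.imwrite('pics/19.png',np.hstack([cv2.resize(x,(400,400),interpolation=cv2.INTER_CUBIC) for x in (a,b)]))
E
```

```text
23.125 [0.6214 0.1914 0.2066] [-0.1739 -3.0301 -0.0025] 0.0190128273150602 [-1.2852 -0.9739  0.4559]
(np.float64(-0.04189735635524591), np.float64(0.1965130444625537))
```

View pics/19.png

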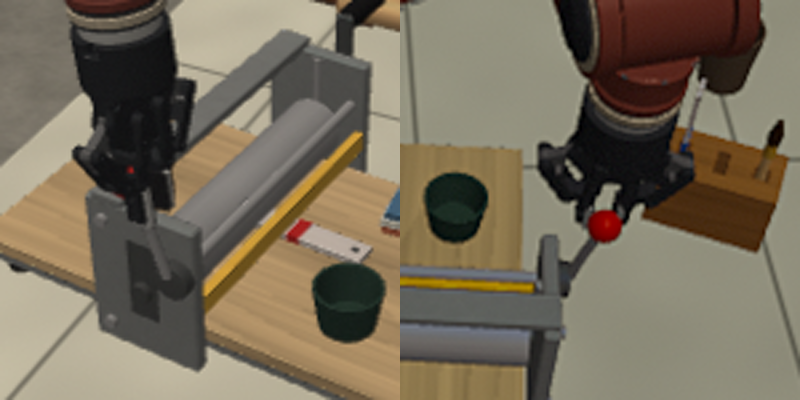

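Request:
step_arm([
  [0.22,0.006,-0.0006,0,0],
  [0.22,0.004,-0.0004,0,0],
  [0.22,0,0,0,0],
])

```text
t: 23.55
tool_pos: [0.6232, 0.1915, 0.2063]
tool_rot: [-0.17, -3.007, 0.0]
contact_force: [-1.9, -2.8, 2.4]
opening: 0.0189
```

Request:
step_arm([
  [0.22,0.004,-0.0004,0,0],
  [0.22,0.003,-0.0003,0,0],
])

```text
t: 23.8
tool_pos: [0.6235, 0.1914, 0.2064]
tool_rot: [-0.167, -2.988, 0.003]
contact_force: [-14.7, 0.4, 6.2]
opening: 0.0191
```

Resistance jumped to ~15 N: the stop. Backing off and checking.

Request:
step_arm([
  [0.22,-0.01,0.001,0,0],
  [0.22,-0.02,0.002,0,0],
  [0.22,-0.03,0.003,0,0],
  [0.22,-0.03,0.003,0.02,0],
  [0.22,-0.03,0.003,0.03,0],
  [0.22,-0.03,0.003,0.04,0],
  [0.22,-0.03,-0.02,0.03,0],
  [0.22,-0.02,-0.05,0.02,0],
  [0.22,0,-0.05,0,0],
  [0.22,0,-0.04,0,0],
  [0.22,0,-0.03,0,0],
  [0.22,0,0,0,0],
])

```text
t: 25.3
tool_pos: [0.4172, 0.0132, 0.3482]
tool_rot: [-0.162, -3.007, -0.0]
contact_force: [0.1, 0.8, 0.6]
opening: 0.0188
```

```bash
python3 snap.py 20 side scene wrist; python3 - <<'E'
from loc import *
a=cv2.imread('pics/side20.png')[120:270,140:290];b=cv2.imread('pics/scene20.png')[110:260,260:410]
cv2.imwrite('pics/20.png',np.hstack([cv2.resize(x,(400,400),interpolation=cv2.INTER_CUBIC) for x in (a,b)]))
def c(im,lo=None):
    h=cv2.cvtColor(im,cv2.COLOR_BGR2HSV);m=((h[...,0]<6)|(h[...,0]>174))&(h[...,1]>200)&(h[...,2]>90)
    n,l,s,ce=cv2.connectedComponentsWithStats(m.astype('uint8'));return [(s[i].tolist(),ce[i]) for i in range(1,n) if s[i][4]>60]
for n in('side20','scene20'): print(n,c(cv2.imread(f'pics/{n}.png')))
E
```

```text
25.4 [0.4172 0.0146 0.3483] [-0.1576 -3.007  -0.0006] 0.01865376158744049 [-0.1501  1.1968  0.2888]
side20 [([180, 181, 12, 11, 95], array([185.7263, 186.2947]))]
scene20 [([332, 190, 11, 11, 97], array([336.8247, 194.7938]))]
```

View pics/20.png

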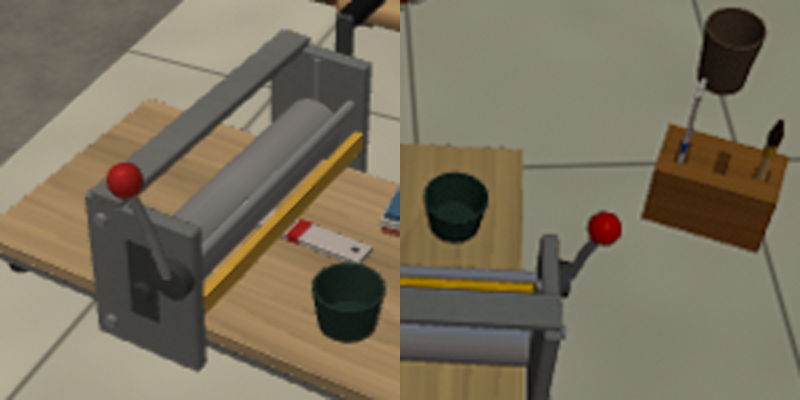

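View pics/wrist20.png

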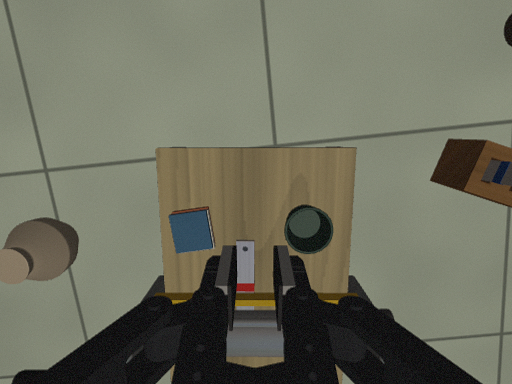

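```bash
python3 - <<'E'
from loc import *
X,e=tri([('side',(185.7,186.3)),('scene',(336.8,194.8))]);l=lxy(X);print(X,e,l)
al=np.degrees(np.arctan2(X[2]-.12,l[0]+.040));print('theta',np.radians(139.9-al))
n=wcam('20')
p=cv2.imread('pics/wrist20.png');cv2.imwrite('pics/w20r.png',cv2.resize(p[230:330,205:290],None,fx=6,fy=6,interpolation=cv2.INTER_CUBIC))
p=cv2.imread('pics/side20.png');cv2.imwrite('pics/d20r.png',cv2.resize(p[175:240,210:290],None,fx=8,fy=8,interpolation=cv2.INTER_CUBIC))
E
```

```text
[0.6501 0.1881 0.234 ] 0.45873477865981727 (np.float64(-0.013253005939546385), np.float64(0.19616993665979998))
theta 1.1013519376066396
```

View pics/w20r.png

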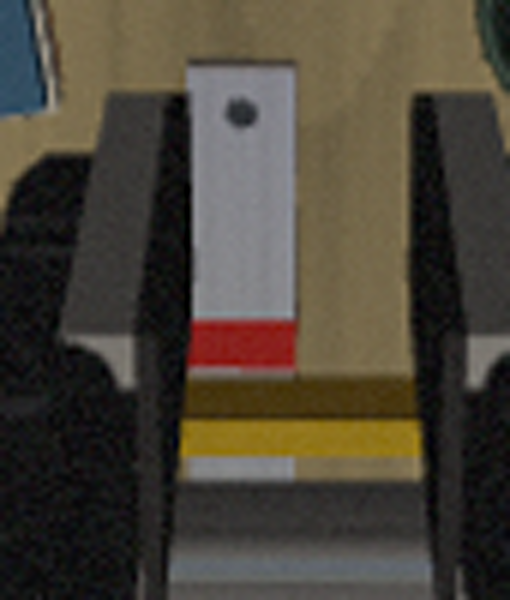

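View pics/d20r.png

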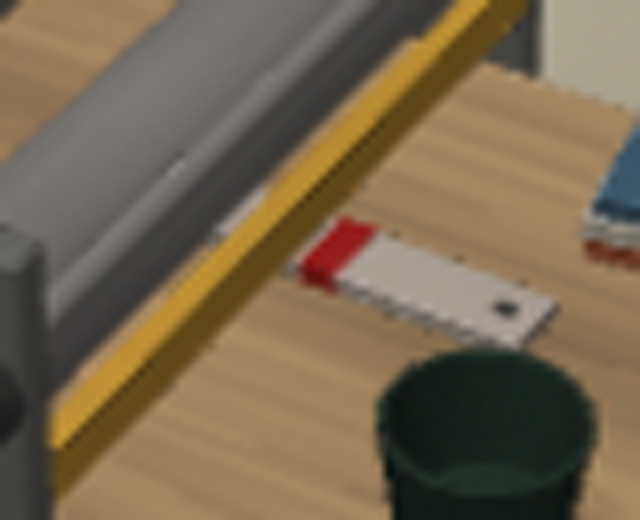

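```bash
python3 - <<'E'
from loc import *
n=wcam('20');D=lambda u:px(u,6,(205,230))
print('band',lxy(onz(n,D((243,344)),.053)),'guard',lxy(onz(n,D((243,376)),.068)),lxy(onz(n,D((243,418)),.09)))
print('bowl',onz(n,(304,224),.06))
D=lambda u:px(u,8,(210,175))
P=[lxy(onz('side',D(u),.053)) for u in [(345,219),(377,232),(334,283),(303,270)]];print('side band',np.mean(P,0))
from station import ctrl
print(ctrl.finish_job()); print(ctrl.get_obs()['t'])
E
```

```text
band (np.float64(-0.05501356774292554), np.float64(-0.01688727719516481)) guard (np.float64(-0.05418633739645384), np.float64(-0.016348186758129366)) (np.float64(-0.05524799413455253), np.float64(-0.015536502186629018))
bowl [0.4928 0.0777 0.06  ]
side band [-0.0594 -0.0169]
the job is handed in; nothing more can be done
None
the job is handed in; nothing more can be done
```

I set the roller height with the red-banded strip and handed the job in at about 25 s. The hand-in gave no verdict.

I drew the strip out of the tool block and laid it flat in the lane between the bowl and the tiles. I then slid it in under the raised roller and released it. Only after that did I push the lever forward until it met its stop, at about 15 N, and back the arm away from everything.

**Last checks:**
- **Strip position:** the wrist camera puts the band centre within about 1 mm of the guard's front edge. The side camera puts it about 3 mm short of the edge's nominal position, but within about 1 mm of the edge as seen in that camera. The two cameras disagree by about 4 mm on absolute position, and both results are inside the 8 mm limit.
- **Strip angle:** it lies flat and about 1° off square.
- **Lever:** I worked it out at about 1.10 rad from the ball's position, which is fully forward.
- **Other items:** the bowl measured within about 2 mm of where it started. The tiles, tool block, blue-banded strip, brush and vase looked undisturbed in the pictures, but I did not measure them again.
- **Not measured:** I could not measure the roller's force on the strip. I only inferred it from the lever being at its stop with the strip under the roller.

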